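Slide an open waffle pack along the rail into its corner pocket

ROBOT

A 6-joint arm with a two-finger parallel gripper is mounted at the origin on the work surface. World frame = base frame: x ahead of the robot, y to its left, z up, the work surface at z = 0. Lengths are in m, angles in rad, forces in N, time in s.
With the tool pointing down it reaches from about 0.35 to 0.8 m from the base axis. Payload 7.3 kg.
Tool frame: the origin (TCP) lies between the finger pads; the fingertips stand 19 mm ahead of it and the grasp point (between the pads) is the TCP (r.tcp_to_tips is the distance from the TCP to the fingertips, in m); x points along the fingers, y is the direction in which the jaws open and shut, and the axes are right-handed (so a half turn about x gives the same grasp; the last joint's range is limited). The gripper opens to 85 mm and grips with 20 to 120 N. Pads are 22 mm wide; open, the fingers measure 114 mm over their backs; the gripper's body (76 mm by 85 mm) begins 54 mm behind the grasp point. The pads swing forward as they close: fully open they stand 13 mm farther back than shut.
Start: joints at [1.142, 0.342, 1.524, -0, 1.275, -0.146], TCP at [0.146, 0.504, 0.25] pointing down, gripper open.
Joint ranges: [-2.53, 2.53], [-0.77, 2.02], [0.04, 2.7], [-1, 4.14], [0.28, 2.66], [-3.11, 3.11]. Speed limits (rad/s): [2.57, 2.57, 3.14, 3.14, 3.14, 3.14].

INTERFACE

Orientations are given as a unit quaternion [w, x, y, z].
In Python, from workcell import r, snapshot, job gives the robot as it stands. The module is installed in compiled form; this text tells all that it offers.
- The arm moves only by the shell command python3 -m jog 'ROWS' [FORCE]. ROWS is JSON, a list of rows, each an object of numbers: "tx", "ty", "tz": the shift along the tool's x, y, z in mm; "spin": the turn about the tool's x in rad; "jaw": the opening, from 0 (shut) to 1 (fully open). A call has 1 to 5 rows; each row shifts and turns the pose as measured when the row begins, along the tool's axes as they then stand; what a row does not reach is not made up. A row lasts 1/12 s, in which the tool goes at most 41.7 mm and 7.16 degrees, less where a joint would pass 70% of its speed; a pose out of reach is approached as far as the arm can. A call is refused whole if a number of a shift passes 41.7 or a number of a turn 0.125, either way. A call with a gripper value outside its range is refused whole. The fingers move at their own pace and stop on an object; FORCE is the grip in N (left out, the last holds). Time passes only in rows, so rows that do not move let the fingers close. It gives the time, the measured TCP pose, the force and the opening at its end, in the units of the state.
- r.get_obs(): the state, without advancing time (a new reading comes with each control period).
- snapshot(name): name is "scene" or "side" or "wrist"; returns a dict with "color" (384x512x3 uint8, red, green, blue), "z_map" (384x512 float32, m along the optical axis (not along the pixel's ray), 0 where there is no reading), "mtx" (3x3 intrinsics, pixels), "R" (3x3) and "t" (3): a world point X has camera coordinates R X + t. Camera axes: x right, y down, z forward; pixel columns grow to the right and rows downward; lengths in m; the calibration is good to about 2 mm. The wrist camera is an equidistant fisheye: a pixel r from the principal point sees the ray r / f radians off the axis. A picture is of the moment at which its call begins.
- job.close_job(): hands the job in, once; it reports no verdict.
The state is a dict: "clock": time; "joint_positions": joint angles; "dq": joint speeds; "joint_torque": joint torques, N m; "tool_pos": TCP position; "ee_rot": TCP orientation; "wrist_force": force on the tool from outside, world axes, zero at the start; "ft_torque": the same for the moment, N m; "finger_gap": finger opening in m.
Only numpy, scipy, OpenCV 4.12 (cv2) and the standard library are available. Lean on these libraries where they do the work, as an engineer would, in place of code of your own. Each camera call takes 0.05 s, during which the arm holds its last target. There are 200 camera calls.

TASK

The open waffle pack on the grey holder plate is full of loose dies, so it must be slid, never lifted or tipped: with your fingertips push it by its outer sides, slowly and smoothly, squarely up against the long steel rail, then slide it along the rail into the corner pocket until it sits flush against both the rail and the end stop. Do not touch the dies inside its rim, leave the closed pack, the loose lid, the wafer shipper and the vacuum pen where they are, and finish with your hand clear.

Things in the scene. Friction and masses are not known exactly. Their poses are not given: they have to be found in the camera images.
- plate: the holder plate, fixed: plain grey, 220 mm (x) by 340 mm (y), top 27 mm above the bench; it may stand turned. Origin under its middle at bench height. On it three smooth steel strips, 8 mm high: long rail along y, end stop across the rail's +y end, short guide lip opposite the rail. They form the corner pocket, 53.3 mm wide, open towards -y. The pack slides here with friction about 0.25
- rail_mid (a point): the middle of the long rail's inner face, at the height of the plate's top surface. The rail is 12 mm wide and runs from 150 mm on the -y side to the end stop, 135 mm on the +y side of this point; axes as the plate's, x points square into the rail
- lip_nose (a point): the tip of the guide lip at the pocket's mouth, at the height of the plate's top surface. The lip is 10 mm wide (x), with this free end rounded to a 5 mm radius, and runs 20 mm in +y to the end stop; its inner face lies 53.3 mm from the rail's, so it covers only the first 20 mm of a seated pack's side
- pocket_corner (a point): the point on the plate's top surface where the rail's inner face meets the end stop's inner face; axes as the plate's: x points square into the rail, y along the rail into the end stop, z up. A pack that is home has its origin at x = -25.4, y = -25.4, z = 0 mm from here
- pack: the open waffle pack, loose, 28 g: black plastic tray 50.8 mm square with upright sides 12 mm high; inside its 4.9 mm wide rim lies the field of dies. Origin at the centre of its underside, axes along its sides, z up. At the start it lies on the plate, turned up to 30 degrees, some 35 to 70 mm short of the rail and well back from the pocket
- dies: the field of small silvery dies on the pack, part of it: 41 mm square, framed by the pack's rim, its top level with the rim, 12 mm above the pack's underside; origin on the pack's vertical axis, 10 mm above its underside. Not to be touched
- closed_pack: bystander: a closed waffle pack, black base and white lid with a steel clip, 51 by 54 mm, 17 mm high, loose on the plate's near +y corner (toward the robot); origin at the centre of its underside
- pack_lid: bystander: a loose white lid 51 mm square, 4 mm thick, flat on the bench beside or beyond the plate; origin at the centre of its underside
- wafer_shipper: bystander: a round single-wafer box, blue top, 68 mm across and 12 mm high, flat on the bench beside or beyond the plate; origin at the centre of its underside
- vacuum_pen: bystander: a blue vacuum pen standing upright in a round metal foot, 60 mm across, 141 mm high in all, on the bench to the right (-y) of the plate; origin at the centre of its underside
Not all that is in view belongs to the job. What is shaped like the pack but green or pink is not meant.

How it is judged:
On the way:
1. the pack lies square and flush against the long rail (gap under 2.5 mm) while still outside the pocket, its leading side at least 30 mm from the end stop (x of pack in the frame of pocket_corner above -0.0279 m and y of pack in the frame of pocket_corner below -0.0554 m and angle between the x axis of pack and the x axis of plate, either way round below 0.06 rad), for 0.1 s.
At the end, for the whole second after the job is handed in: the pack lies flat and still on the plate in the corner pocket, within 2.5 mm of both the rail and the end stop and square to them within 3.4 degrees, released; the bystanders are within 15 mm of where they began (x of pack in the frame of pocket_corner between -0.0279 and -0.0235 m and y of pack in the frame of pocket_corner between -0.0279 and -0.0235 m and z of pack in the frame of pocket_corner between -0.002 and 0.002 m and angle between the x axis of pack and the x axis of plate, either way round below 0.06 rad and angle between pack's own z axis and vertical below 0.05 rad and linear speed of pack below 0.01 m/s and distance of each of closed_pack, pack_lid, wafer_shipper, vacuum_pen from where it was at the start of the episode below 0.015 m); the robot touches nothing.
It fails at once if the pack is lifted more than 5 mm off the plate or tipped by more than 6 degrees (z of pack in the frame of pocket_corner above 0.005 m or angle between pack's own z axis and vertical above 0.105 rad).
It fails at once if the robot touches the dies with more than 1 N (contact force between any of the fingers, the arm and dies above 1 N).
It fails at once if the pack is knocked along faster than 0.3 m/s, so that dies would jump out (linear speed of pack above 0.3 m/s).
It fails at once if a bystander is moved more than 15 mm or the vacuum pen is tipped (distance of any of closed_pack, pack_lid, wafer_shipper, vacuum_pen from where it was at the start of the episode above 0.015 m or angle between vacuum_pen's own z axis and vertical above 0.2 rad).
It also fails if it takes over 56 s, if anything falls off the work surface, if the arm or the gripper's body presses on something with over 40 N, if the wrist force passes 120 N, or if a joint passes its speed limit or range.

## Working session

There is one attempt and no reset: what is moved stays moved. The work goes in short steps, Python scripts to look and compute and a shell command to move; the robot and the scene stay as the last step left them, time stands still between calls to the robot, and variables do not carry over. Pictures are saved under pics/ and viewed, about 8 in all and at most 12, crops included, and the job is handed in when it is done.

```bash
mkdir -p pics; python3 - <<'E'
from workcell import r,snapshot
import cv2,numpy as np
for n in("scene","side"):
    s=snapshot(n);np.savez(f"pics/{n}0.npz",**s);cv2.imwrite(f"pics/{n}0.png",s["color"][:,:,::-1]);print(n,s["mtx"].tolist(),s["R"].round(3).tolist(),s["t"].round(3).tolist())
print(r.get_obs())
E
```

```text
scene [[360.45126963135596, 0.0, 259.1449858703512], [0.0, 360.45126963135596, 190.9162465651948], [0.0, 0.0, 1.0]] [[-0.871, 0.491, 0.002], [0.427, 0.761, -0.489], [-0.242, -0.425, -0.872]] [0.484, -0.225, 1.013]
side [[376.04523019950545, 0.0, 258.87165718660304], [0.0, 376.04523019950545, 194.7216077463319], [0.0, 0.0, 1.0]] [[0.743, -0.669, 0.011], [-0.315, -0.365, -0.876], [0.59, 0.648, -0.482]] [-0.42, 0.238, 0.469]
{'clock': 0.1, 'joint_positions': array([ 1.14201996e+00,  3.42637812e-01,  1.52490544e+00, -2.12179204e-05,
        1.27541277e+00, -1.45959828e-01]), 'dq': array([-0.00126358, -0.00112956, -0.00176135, -0.00043608,  0.00204375,
        0.00114007]), 'joint_torque': array([ 2.80888533e-03, -4.34448230e+01, -2.46490753e+01, -1.13137125e-04,
        4.72334999e-03, -1.05351060e-05]), 'tool_pos': array([0.14633313, 0.50385138, 0.24970895]), 'ee_rot': array([ 0.6999192 ,  0.09919136,  0.70017868, -0.10011994]), 'wrist_force': array([0.94834182, 0.83461632, 0.10272222]), 'ft_torque': array([-0.02536043,  0.01714951,  0.0089454 ]), 'finger_gap': 0.08523187712456011}
```

View pics/scene0.png

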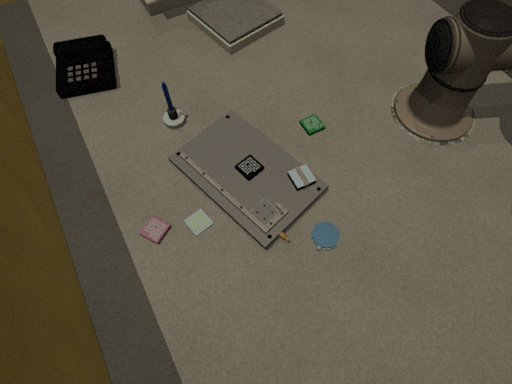

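View pics/side0.png

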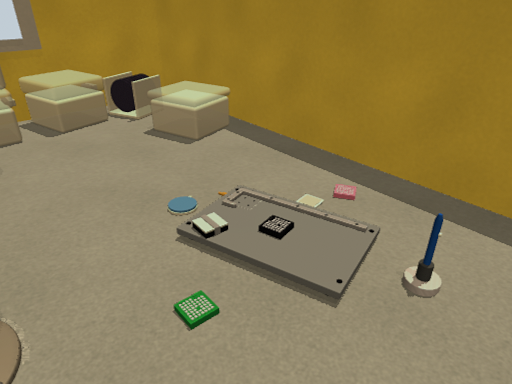

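```bash
cat > h.py <<'E'
import numpy as np,cv2
def ray(s,uv,fish=False):
    K=s["mtx"];uv=np.atleast_2d(np.asarray(uv,float))
    d=(uv-[K[0,2],K[1,2]])/[K[0,0],K[1,1]]
    if fish:
        th=np.linalg.norm(d,axis=1,keepdims=True);d=np.c_[d/np.maximum(th,1e-9)*np.sin(th),np.cos(th)]
    else: d=np.c_[d,np.ones(len(d))]
    return -s["R"].T@s["t"],d@s["R"]
def onplane(s,uv,z,fish=False):
    c,d=ray(s,uv,fish);return c+d*((z-c[2])/d[:,2])[:,None]
def proj(s,X,fish=False):
    p=np.atleast_2d(X)@s["R"].T+s["t"];K=s["mtx"]
    if fish:
        rr=np.linalg.norm(p[:,:2],axis=1);q=p[:,:2]/rr[:,None]*np.arctan2(rr,p[:,2])[:,None]
    else:q=p[:,:2]/p[:,2:]
    return q*[K[0,0],K[1,1]]+[K[0,2],K[1,2]]
E
python3 - <<'E'
from h import *
s=dict(np.load("pics/scene0.npz"))
c=s["color"][100:250,150:345,::-1]
cv2.imwrite("pics/crop1.png",cv2.resize(c,None,fx=4,fy=4,interpolation=cv2.INTER_CUBIC))
for n,p,z in[("pack",(250,167),.039),("closed",(302,177),.044),("pen",(174,118),.0),("ship",(326,235),.012),("lid",(198,222),.004),("corner",(231,114),.027),("cornerR",(327,186),.027),("cornerB",(268,241),.027),("cornerL",(170,157),.027)]:
    print(n,onplane(s,p,z).round(3), s["z_map"][p[1],p[0]])
E
```

```text
pack [[ 0.546 -0.062  0.039]] 0.87457573
closed [[0.454 0.026 0.044]] 0.8549075
pen [[ 0.641 -0.33   0.   ]] 0.9702766
ship [[0.476 0.167 0.012]] 0.82016695
lid [[ 0.715 -0.008  0.004]] 0.84182364
corner [[ 0.506 -0.244  0.027]] 0.9688599
cornerR [[0.408 0.068 0.027]] 0.8626613
cornerB [[0.601 0.12  0.027]] 0.794903
cornerL [[ 0.703 -0.194  0.027]] 0.90244806
```

View pics/crop1.png

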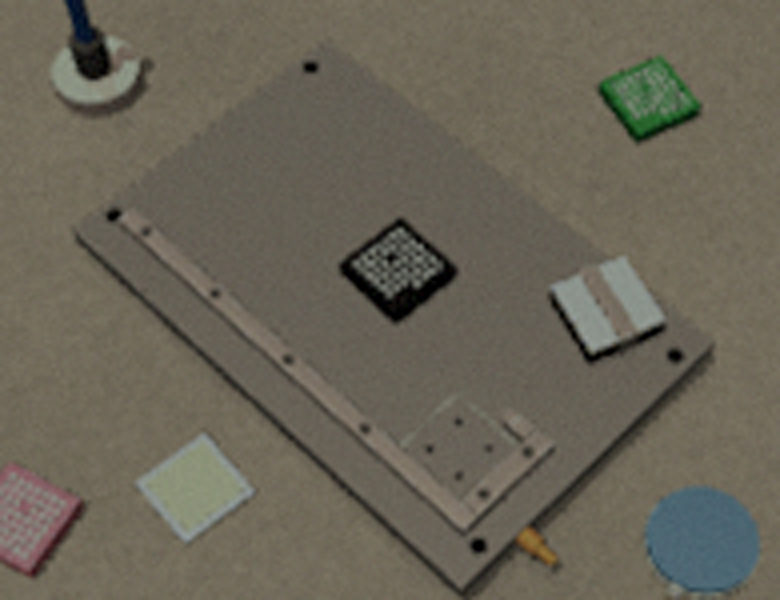

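The black tray at (250,167) with silvery dies and no lid is the pack. The others are the closed pack at (302,177), white lid with clip, the green one at (312,124) and the pink one at (155,230). The enlarged crop confirms it. The rail runs along the plate's far side and the pocket is at about (267,213).

```bash
cat >> h.py <<'E'
from scipy.spatial.transform import Rotation as Ro
def tool(o):
    q=o["ee_rot"];return o["tool_pos"],Ro.from_quat([q[1],q[2],q[3],q[0]]).as_matrix()
def go(o,target,yaw=None):
    p,R=tool(o);d=R.T@(np.asarray(target)-p)*1000
    print("pos",(p*1000).round(1),"tool y",R[:,1].round(3),"tool z",R[:,2].round(3),"rem tx ty tz",d.round(1))
    if yaw is not None: # yaw= wanted world heading of tool y mod pi
        h=np.arctan2(R[1,1],R[0,1]);e=(yaw-h+np.pi/2)%np.pi-np.pi/2;print("spin (tool x down => -)",round(-e,3), "j6",o["joint_positions"][5])
E
python3 - <<'E'
from h import *
from workcell import r
go(r.get_obs(),[.55,-.03,.25],.304+np.pi/2)
E
```

```text
pos [146.3 503.9 249.7] tool y [ 0.279  0.96  -0.001] tool z [ 0.96  -0.279 -0.   ] rem tx ty tz [ 2.000e-01 -4.000e+02  5.366e+02]
spin (tool x down => -) -0.587 j6 -0.14595982762794366
```

```bash

python3 -m jog '[{"ty":-24,"tz":33},{"ty":-24,"tz":33},{"ty":-24,"tz":33},{"ty":-24,"tz":33},{"ty":-24,"tz":33}]'
python3 -m jog '[{"ty":-24,"tz":33},{"ty":-24,"tz":33},{"ty":-24,"tz":33},{"ty":-24,"tz":33},{"ty":-24,"tz":33}]'
python3 -m jog '[{"ty":-24,"tz":33},{"ty":-24,"tz":33},{"ty":-24,"tz":33},{"ty":-24,"tz":33},{"ty":-24,"tz":33}]'
python3 - <<'E'
from h import *
from workcell import r
go(r.get_obs(),[.55,-.03,.25],.304+np.pi/2)
E
```

```text
pos [146.3 503.9 249.7] tool y [ 0.279  0.96  -0.001] tool z [ 0.96  -0.279 -0.   ] rem tx ty tz [ 2.000e-01 -4.000e+02  5.366e+02]
spin (tool x down => -) -0.587 j6 -0.14595982762794366invalid input at $[0]: expected keys tx, ty, tz, spin, jaw
invalid input at $[0]: expected keys tx, ty, tz, spin, jaw
invalid input at $[0]: expected keys tx, ty, tz, spin, jaw
```

```bash

python3 -m jog '[{"tx":0,"ty":-24,"tz":33,"spin":0,"jaw":1},{"tx":0,"ty":-24,"tz":33,"spin":0,"jaw":1},{"tx":0,"ty":-24,"tz":33,"spin":0,"jaw":1},{"tx":0,"ty":-24,"tz":33,"spin":0,"jaw":1},{"tx":0,"ty":-24,"tz":33,"spin":0,"jaw":1}]'
python3 -m jog '[{"tx":0,"ty":-24,"tz":33,"spin":0,"jaw":1},{"tx":0,"ty":-24,"tz":33,"spin":0,"jaw":1},{"tx":0,"ty":-24,"tz":33,"spin":0,"jaw":1},{"tx":0,"ty":-24,"tz":33,"spin":0,"jaw":1},{"tx":0,"ty":-24,"tz":33,"spin":0,"jaw":1}]'
python3 -m jog '[{"tx":0,"ty":-24,"tz":33,"spin":0,"jaw":1},{"tx":0,"ty":-24,"tz":33,"spin":0,"jaw":1},{"tx":0,"ty":-24,"tz":33,"spin":0,"jaw":1},{"tx":0,"ty":-24,"tz":33,"spin":0,"jaw":1},{"tx":0,"ty":-24,"tz":33,"spin":0,"jaw":1}]'
python3 - <<'E'
from h import *
from workcell import r,snapshot
go(r.get_obs(),[.55,-.03,.25],.304+np.pi/2)
s=snapshot("wrist");cv2.imwrite("pics/w1.png",s["color"][:,:,::-1]);np.savez("pics/w1.npz",**s);print(s["mtx"])
E
```

```text
clock: 0.52
tool_pos: [0.27, 0.3423, 0.2468]
ee_rot: [0.699, 0.094, 0.702, -0.096]
wrist_force: [1.6, 1.0, -0.0]
finger_gap: 0.0856
clock: 0.93
tool_pos: [0.3975, 0.1771, 0.246]
ee_rot: [0.699, 0.093, 0.703, -0.095]
wrist_force: [0.8, 0.5, 1.3]
finger_gap: 0.0854
clock: 1.35
tool_pos: [0.5249, 0.0121, 0.2446]
ee_rot: [0.698, 0.094, 0.703, -0.096]
wrist_force: [1.4, 0.6, 0.0]
finger_gap: 0.0854
pos [524.9  12.1 244.6] tool y [ 0.266  0.964 -0.004] tool z [ 0.964 -0.266 -0.007] rem tx ty tz [ -5.5 -33.9  35.4]
spin (tool x down => -) -0.573 j6 -1.4223884371504372
[[297.31863964   0.         256.7664267 ]
 [  0.         297.31863964 191.33869541]
 [  0.           0.           1.        ]]
```

View pics/w1.png

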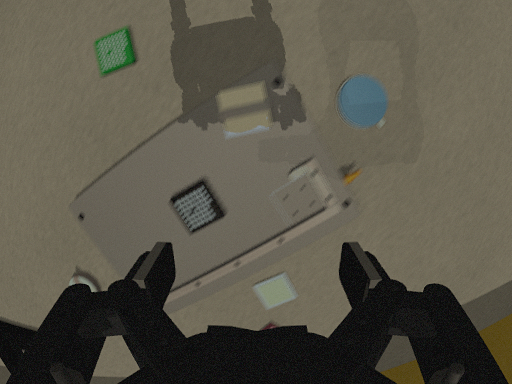

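```bash

python3 -m jog '[{"tx":0,"ty":-20,"tz":0,"spin":-0.115,"jaw":1},{"tx":0,"ty":-20,"tz":0,"spin":-0.115,"jaw":1},{"tx":0,"ty":-15,"tz":0,"spin":-0.115,"jaw":1},{"tx":0,"ty":0,"tz":0,"spin":-0.115,"jaw":1},{"tx":0,"ty":0,"tz":0,"spin":-0.115,"jaw":1}]'
python3 -m jog '[{"tx":0,"ty":0,"tz":0,"spin":0,"jaw":0.2},{"tx":0,"ty":0,"tz":0,"spin":0,"jaw":0.2}]'
python3 - <<'E'
from h import *
from workcell import r,snapshot
o=r.get_obs();go(o,[.55,-.03,.25],.304+np.pi/2);print(o["wrist_force"],o["finger_gap"])
s=snapshot("wrist");np.savez("pics/w2.npz",**s)
print("cam",-s["R"].T@s["t"],s["R"].round(3))
v,u=np.mgrid[0:384,0:512];uv=np.c_[u.ravel(),v.ravel()]
c,d=ray(s,uv,True);z=s["z_map"].ravel();X=(c+d/d[:,2:]*0) 
X=c+d*(z/(d@s["R"][2]))[:,None];H=X[:,2].reshape(384,512)
np.save("pics/w2X.npy",X.reshape(384,512,3))
hh=np.clip((H-.015)/.04*255,0,255).astype(np.uint8)
col=s["color"][:,:,::-1]
a=np.hstack([col[40:340,80:480],cv2.cvtColor(hh,cv2.COLOR_GRAY2BGR)[40:340,80:480]])
cv2.imwrite("pics/w2.png",a)
E
```

```text
clock: 1.82
tool_pos: [0.5206, -0.0551, 0.2408]
ee_rot: [0.695, -0.112, 0.702, 0.11]
wrist_force: [0.2, 0.8, 0.0]
finger_gap: 0.0855
clock: 1.98
tool_pos: [0.5201, -0.0556, 0.24]
ee_rot: [0.694, -0.112, 0.703, 0.11]
wrist_force: [0.4, -0.2, 0.4]
finger_gap: 0.064
pos [520.1 -55.6 240. ] tool y [-0.31   0.951 -0.   ] tool z [ 0.951  0.31  -0.012] rem tx ty tz [-10.4  15.1  36.2]
spin (tool x down => -) 0.012 j6 -2.133340854834692
[ 0.40094811 -0.20733182  0.35063041] 0.06403493327625227
cam [ 0.45032409 -0.07856282  0.3654111 ] [[-0.309  0.951 -0.002]
 [ 0.912  0.297  0.284]
 [ 0.27   0.086 -0.959]]
```

View pics/w2.png

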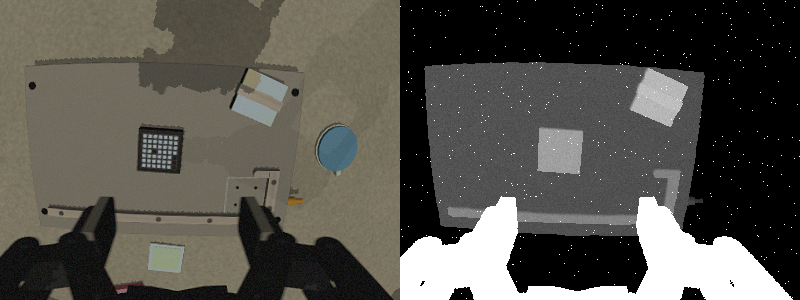

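```bash
cat >> h.py <<'E'
def heights(s):
    v,u=np.mgrid[0:384,0:512];c,d=ray(s,np.c_[u.ravel(),v.ravel()],True)
    X=(c+d*(s["z_map"].ravel()/(d@s["R"][2]))[:,None]).reshape(384,512,3)
    return np.dstack([cv2.medianBlur(X[:,:,i].astype(np.float32),3) for i in range(3)])
def comps(X,lo,hi,amin=200):
    m=((X[:,:,2]>lo)&(X[:,:,2]<hi)).astype(np.uint8)
    n,l,st,_=cv2.connectedComponentsWithStats(m)
    return [X[l==i][:,:2] for i in range(1,n) if st[i,4]>amin]
E
cat > m.py <<'E'
from h import *
import sys
from workcell import r,snapshot
def measure(s):
    X=heights(s)
    pl=np.median([h for h in X[:,:,2].ravel() if .02<h<.031]);print("plate z",pl)
    for P in comps(X,pl+.0045,.05):
        rc=cv2.minAreaRect((P*1000).astype(np.float32));print(len(P),"rect",np.round(rc[0],1),np.round(rc[1],1),round(rc[2],1))
    return X,pl
if __name__=="__main__":
    s=dict(np.load("pics/w2.npz"));X,pl=measure(s)
    P=np.vstack(comps(X,pl-.004,pl+.004));rc=cv2.minAreaRect((P*1000).astype(np.float32));print("plate",rc)
E
python3 m.py
```

```text
plate z 0.027835058
2089 rect [453.2  18.8] [53.9 51.3] 86.6
1904 rect [548.4 -68.6] [51.2 49.8] 13.3
204 rect [ 643.7 -321.3] [23.1 19.8] 34.0
562 rect [560.5  71.4] [59.6 34.4] 15.7
305 rect [ 669.  -162.6] [12.  53.1] 17.8
1080 rect [628.8 -21.4] [ 12.9 150.9] 16.1
plate ((556.4628295898438, -61.71466064453125), (220.80064392089844, 351.6682434082031), 16.087570190429688)
```

```bash

python3 -m jog '[{"tx":0,"ty":0,"tz":0,"spin":0.036,"jaw":0.2},{"tx":20,"ty":-5,"tz":-8,"spin":0,"jaw":0.2},{"tx":30,"ty":-5,"tz":-8,"spin":0,"jaw":0.2},{"tx":30,"ty":-5,"tz":-8,"spin":0,"jaw":0.2},{"tx":30,"ty":-5,"tz":-8,"spin":0,"jaw":0.2}]'
python3 -m jog '[{"tx":30,"ty":0,"tz":0,"spin":0,"jaw":0.2},{"tx":20,"ty":0,"tz":0,"spin":0,"jaw":0.2},{"tx":10,"ty":0,"tz":0,"spin":0,"jaw":0.2},{"tx":0,"ty":0,"tz":0,"spin":0,"jaw":0.2}]'
cat >> h.py <<'E'
YAW=np.radians(16.0);A=np.array([[np.cos(YAW),np.sin(YAW)],[-np.sin(YAW),np.cos(YAW)]])
def st(o):
    p,R=tool(o);print("x'y'",(A@p[:2]*1000).round(1),"z",round(p[2]*1000,1),"yawerr(deg; add to spin as rad)",round(np.degrees(np.arctan2(*(A@R[:2,1])[[1,0]])-np.pi/2),2),"tilt",R[2].round(3),"gap",o["finger_gap"].round(4),"F",o["wrist_force"].round(1),"t",o["clock"])
E
python3 - <<'E'
from h import *
from workcell import r,snapshot
st(r.get_obs());print(r.tcp_to_tips)
s=snapshot("side");np.savez("pics/s1.npz",**s)
w=snapshot("wrist");np.savez("pics/w3.npz",**w)
a=cv2.resize(s["color"][150:300,170:385,::-1],None,fx=2.3,fy=2.3,interpolation=cv2.INTER_CUBIC)
b=cv2.resize(w["color"][:,:,::-1],(0,0),fx=.58,fy=.58)
a=a[:, :495];H=max(len(a),len(b));im=np.zeros((H,a.shape[1]+b.shape[1],3),np.uint8);im[:len(a),:a.shape[1]]=a;im[:len(b),a.shape[1]:]=b
cv2.imwrite("pics/c3.png",im)
E
```

```text
clock: 2.45
tool_pos: [0.4987, -0.0828, 0.1338]
ee_rot: [0.702, -0.097, 0.699, 0.091]
wrist_force: [0.8, -0.1, -0.6]
finger_gap: 0.0167
clock: 2.78
tool_pos: [0.4941, -0.0819, 0.0659]
ee_rot: [0.7, -0.091, 0.703, 0.088]
wrist_force: [0.4, -0.2, -0.3]
finger_gap: 0.0174Traceback (most recent call last):
  File "<stdin>", line 3, in <module>
  File "h.py", line 35, in st
    p,R=tool(o);print("x'y'",(A@p[:2]*1000).round(1),"z",round(p[2]*1000,1),"yawerr(deg; add to spin as rad)",round(np.degrees(np.arctan2(*(A@R[:2,1])[[1,0]])-np.pi/2),2),"tilt",R[2].round(3),"gap",o["finger_gap"].round(4),"F",o["wrist_force"].round(1),"t",o["clock"])
                                                                                                                                                                                                      ^^^^^^^^^^^^^^^^^^^^^
AttributeError: 'float' object has no attribute 'round'
```

```bash
sed -i 's/o\["finger_gap"\].round(4)/round(o["finger_gap"],4)/' h.py
python3 - <<'E'
from h import *
from workcell import r,snapshot
st(r.get_obs());print(r.tcp_to_tips)
s=snapshot("side");np.savez("pics/s1.npz",**s)
w=snapshot("wrist");np.savez("pics/w3.npz",**w)
a=cv2.resize(s["color"][150:300,170:385,::-1],None,fx=2.3,fy=2.3,interpolation=cv2.INTER_CUBIC)
b=cv2.resize(w["color"][:,:,::-1],(0,0),fx=.58,fy=.58)
H=max(len(a),len(b));im=np.zeros((H,a.shape[1]+b.shape[1],3),np.uint8);im[:len(a),:a.shape[1]]=a;im[:len(b),a.shape[1]:]=b
cv2.imwrite("pics/c3.png",im)
E
```

```text
x'y' [ 452.4 -215. ] z 65.9 yawerr(deg; add to spin as rad) -1.42 tilt [-1.    -0.004 -0.005] gap 0.0174 F [ 0.4 -0.2 -0.3] t 2.7833
0.019
```

View pics/c3.png

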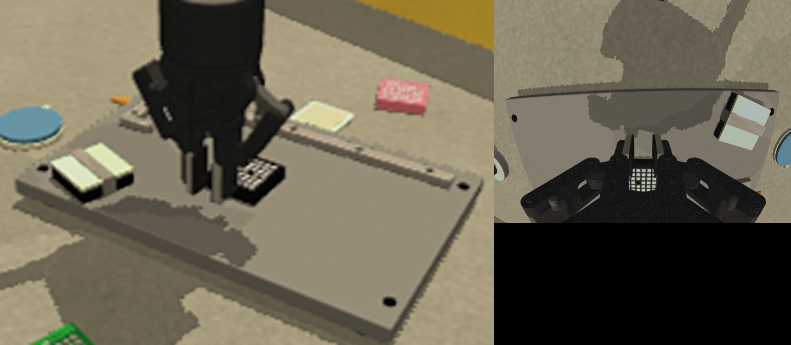

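```bash

python3 -m jog '[{"tx":8,"ty":-2,"tz":0,"spin":-0.025,"jaw":0.2},{"tx":6,"ty":0,"tz":0,"spin":0,"jaw":0.2},{"tx":2,"ty":0,"tz":0,"spin":0,"jaw":0.2}]'
python3 - <<'E'
from h import *
from workcell import r
st(r.get_obs())
E
```

```text
clock: 3.13
tool_pos: [0.4988, -0.0845, 0.0551]
ee_rot: [0.702, -0.102, 0.698, 0.095]
wrist_force: [-0.4, 0.2, -1.0]
finger_gap: 0.0171
x'y' [ 456.2 -218.7] z 55.1 yawerr(deg; add to spin as rad) -0.01 tilt [-1.    -0.01   0.004] gap 0.0171 F [-0.4  0.2 -1. ] t 3.1333
```

```bash

python3 -m jog '[{"tx":5,"ty":0,"tz":0,"spin":0,"jaw":0.2},{"tx":2,"ty":1,"tz":3,"spin":0,"jaw":0.2},{"tx":0,"ty":0,"tz":4,"spin":0,"jaw":0.2},{"tx":0,"ty":0,"tz":4,"spin":0,"jaw":0.2},{"tx":0,"ty":0,"tz":4,"spin":0,"jaw":0.2}]'
python3 - <<'E'
from h import *
from workcell import r
st(r.get_obs())
E
python3 -m jog '[{"tx":0,"ty":0,"tz":4,"spin":0,"jaw":0.2},{"tx":0,"ty":0,"tz":4,"spin":0,"jaw":0.2},{"tx":0,"ty":0,"tz":4,"spin":0,"jaw":0.2},{"tx":0,"ty":0,"tz":4,"spin":0,"jaw":0.2},{"tx":0,"ty":0,"tz":4,"spin":0,"jaw":0.2}]'
python3 - <<'E'
from h import *
from workcell import r,snapshot
from m import measure
st(r.get_obs());s=snapshot("scene")
# pack: dark blob near plate
X=r.get_obs()["tool_pos"]
w=snapshot("wrist");measure(w);np.savez("pics/w4.npz",**w)
E
```

```text
clock: 3.55
tool_pos: [0.5151, -0.0791, 0.0498]
ee_rot: [0.703, -0.101, 0.697, 0.093]
wrist_force: [-0.1, -0.6, -0.0]
finger_gap: 0.0172
x'y' [ 473.4 -218. ] z 49.8 yawerr(deg; add to spin as rad) -0.18 tilt [-1.    -0.012  0.007] gap 0.0172 F [-0.1 -0.6 -0. ] t 3.55
clock: 3.97
tool_pos: [0.5373, -0.0729, 0.0504]
ee_rot: [0.704, -0.101, 0.697, 0.093]
wrist_force: [0.6, -0.8, -0.1]
finger_gap: 0.0172
x'y' [ 496.4 -218.2] z 50.4 yawerr(deg; add to spin as rad) -0.17 tilt [-1.    -0.013  0.008] gap 0.0172 F [ 0.6 -0.8 -0.1] t 3.9667
plate z 0.027865522
7511 rect [453.3  19.8] [55.3 51.2] 86.3
3230 rect [559.5 -67.7] [65.6 44.2] 15.3
1074 rect [555.2  70.5] [48.3 35. ] 15.4
```

```bash

python3 -m jog '[{"tx":0,"ty":0,"tz":4,"spin":0,"jaw":0.2},{"tx":0,"ty":0,"tz":4,"spin":0,"jaw":0.2},{"tx":0,"ty":0,"tz":4,"spin":0,"jaw":0.2},{"tx":0,"ty":0,"tz":4,"spin":0,"jaw":0.2},{"tx":0,"ty":0,"tz":3,"spin":0,"jaw":0.2}]'
python3 - <<'E'
from h import *
from workcell import r,snapshot
st(r.get_obs());s=snapshot("scene");np.savez("pics/sc2.npz",**s);d=snapshot("side");np.savez("pics/sd2.npz",**d)
o=r.get_obs();out=[]
for q,k in((s,3),(d,2.6)):
    u=proj(q,[[o["tool_pos"][0]+.03,o["tool_pos"][1],.035]])[0].astype(int)
    out.append(cv2.resize(q["color"][u[1]-50:u[1]+50,u[0]-65:u[0]+65,::-1],(390,300),interpolation=cv2.INTER_CUBIC))
cv2.imwrite("pics/c4.png",np.hstack(out))
E
```

```text
clock: 4.48
tool_pos: [0.5567, -0.0673, 0.0504]
ee_rot: [0.704, -0.101, 0.697, 0.093]
wrist_force: [0.4, -0.6, -0.0]
finger_gap: 0.0171
x'y' [ 516.6 -218.2] z 50.4 yawerr(deg; add to spin as rad) -0.18 tilt [-1.    -0.012  0.007] gap 0.0171 F [ 0.4 -0.6 -0. ] t 4.4833
```

View pics/c4.png

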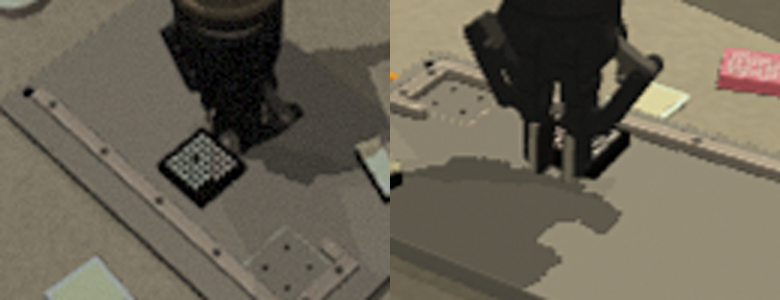

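The pack is flat on the fingers, square to the rail, with a small gap left in the scene crop at about (170,185).

```bash

python3 -m jog '[{"tx":0,"ty":0,"tz":3,"spin":0,"jaw":0.2},{"tx":0,"ty":0,"tz":3,"spin":0,"jaw":0.2},{"tx":0,"ty":0,"tz":2,"spin":0,"jaw":0.2}]'
python3 -m jog '[{"tx":0,"ty":0,"tz":2,"spin":0,"jaw":0.2}]'
python3 -m jog '[{"tx":0,"ty":0,"tz":2,"spin":0,"jaw":0.2}]'
python3 - <<'E'
from h import *
from workcell import r
st(r.get_obs())
E
```

```text
clock: 4.83
tool_pos: [0.5645, -0.065, 0.0503]
ee_rot: [0.703, -0.101, 0.697, 0.093]
wrist_force: [0.4, 0.3, 0.7]
finger_gap: 0.0172
clock: 4.92
tool_pos: [0.5667, -0.0643, 0.0504]
ee_rot: [0.703, -0.101, 0.697, 0.093]
wrist_force: [-0.2, -0.5, -0.5]
finger_gap: 0.0168
clock: 5.0
tool_pos: [0.5688, -0.0637, 0.0503]
ee_rot: [0.703, -0.101, 0.697, 0.093]
wrist_force: [0.5, 0.4, 0.5]
finger_gap: 0.0172
x'y' [ 529.2 -218.1] z 50.3 yawerr(deg; add to spin as rad) -0.18 tilt [-1.    -0.012  0.007] gap 0.0172 F [0.5 0.4 0.5] t 5.0
```

Expected contact is at TCP x' of about 531; creep until the force rises.

```bash

python3 -m jog '[{"tx":0,"ty":0,"tz":1,"spin":0,"jaw":0.2}]' | grep -E "pos|force"
python3 -m jog '[{"tx":0,"ty":0,"tz":1,"spin":0,"jaw":0.2}]' | grep -E "pos|force"
python3 -m jog '[{"tx":0,"ty":0,"tz":1,"spin":0,"jaw":0.2}]' | grep -E "pos|force"
python3 - <<'E'
from h import *
from workcell import r
st(r.get_obs())
E
```

```text
tool_pos: [0.57, -0.0634, 0.0504]
wrist_force: [-2.1, -0.8, -0.3]
tool_pos: [0.5701, -0.0633, 0.0502]
wrist_force: [-6.7, -2.7, 2.3]
tool_pos: [0.5701, -0.0632, 0.0499]
wrist_force: [-4.4, -3.0, 1.6]
x'y' [ 530.6 -217.8] z 49.9 yawerr(deg; add to spin as rad) -0.13 tilt [-1.    -0.011  0.002] gap 0.0174 F [-4.4 -3.   1.6] t 5.25
```

Contact force rose at exactly the predicted spot, so the pack is flush to the rail. Now back off, lift, and turn 90°.

```bash

python3 -m jog '[{"tx":0,"ty":0,"tz":-4,"spin":0,"jaw":0.2},{"tx":0,"ty":0,"tz":-12,"spin":0,"jaw":0.2},{"tx":-25,"ty":0,"tz":0,"spin":0,"jaw":0.12},{"tx":-30,"ty":0,"tz":0,"spin":0.12,"jaw":0.12},{"tx":-5,"ty":0,"tz":0,"spin":0.12,"jaw":0.12}]'
python3 -m jog '[{"tx":0,"ty":0,"tz":0,"spin":0.12,"jaw":0.12},{"tx":0,"ty":0,"tz":0,"spin":0.12,"jaw":0.12},{"tx":0,"ty":0,"tz":0,"spin":0.12,"jaw":0.12},{"tx":0,"ty":0,"tz":0,"spin":0.12,"jaw":0.12},{"tx":0,"ty":0,"tz":0,"spin":0.12,"jaw":0.12}]'
python3 -m jog '[{"tx":0,"ty":0,"tz":0,"spin":0.12,"jaw":0.12},{"tx":0,"ty":0,"tz":0,"spin":0.12,"jaw":0.12},{"tx":0,"ty":0,"tz":0,"spin":0.12,"jaw":0.12},{"tx":0,"ty":0,"tz":0,"spin":0.12,"jaw":0.12},{"tx":0,"ty":0,"tz":0,"spin":0.12,"jaw":0.12}]'
python3 -m jog '[{"tx":0,"ty":0,"tz":0,"spin":0.1,"jaw":0.12},{"tx":0,"ty":0,"tz":0,"spin":0,"jaw":0.12}]'
sed -i 's/-np.pi\/2),2)/-np.pi\/2),2),"j6",round(o["joint_positions"][5],2)/' h.py
python3 - <<'E'
from h import *
from workcell import r,snapshot
from m import measure
o=r.get_obs();st(o)
s=snapshot("wrist");np.savez("pics/w5.npz",**s);measure(s)
a=cv2.resize(snapshot("scene")["color"][110:250,150:340,::-1],None,fx=2.1,fy=2.1,interpolation=cv2.INTER_CUBIC)
b=cv2.resize(s["color"][:,:,::-1],(392,294));cv2.imwrite("pics/c5.png",np.hstack([a[:294],b]))
E
```

```text
clock: 5.67
tool_pos: [0.5524, -0.0667, 0.1091]
ee_rot: [0.708, -0.014, 0.706, 0.008]
wrist_force: [1.7, -0.8, 0.5]
finger_gap: 0.0102
clock: 6.08
tool_pos: [0.5547, -0.067, 0.1136]
ee_rot: [0.682, 0.205, 0.671, -0.209]
wrist_force: [0.1, -0.5, 0.2]
finger_gap: 0.0103
clock: 6.5
tool_pos: [0.5555, -0.0669, 0.1144]
ee_rot: [0.587, 0.406, 0.572, -0.403]
wrist_force: [-0.2, -0.4, 0.5]
finger_gap: 0.0101
clock: 6.67
tool_pos: [0.5557, -0.0669, 0.1145]
ee_rot: [0.564, 0.438, 0.549, -0.434]
wrist_force: [0.4, 0.6, 0.2]
finger_gap: 0.0105
x'y' [ 515.8 -217.5] z 114.5 yawerr(deg; add to spin as rad) -92.16 j6 -0.49 tilt [-1.     0.019  0.013] gap 0.0105 F [0.4 0.6 0.2] t 6.6667
plate z 0.027953425
10637 rect [594.5 -15.9] [ 75.9 222. ] 16.0
5347 rect [453.   19.3] [54.1 51.9] 86.6
```

View pics/c5.png

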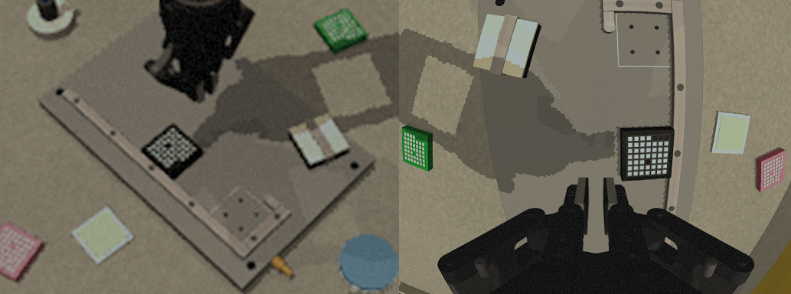

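The pack sits flush and square on the rail, with its right edge on the rail at wrist-view (673,153). The pocket is clear.

```bash
python3 - <<'E'
from h import *
s=dict(np.load("pics/w5.npz"));X=heights(s)
def f(n,P):
    q=(P@A.T)*1000;print(n,len(P),"min",np.percentile(q,1,axis=0).round(1),"max",np.percentile(q,99,axis=0).round(1))
    return q
for P in comps(X,.0375,.043): f("pack",P)
for P in comps(X,.0325,.0375,30):
    q=f("strip",P)
    if np.ptp(q[:,0])>50:
        e=q[(q[:,0]<575)];f("stop-lip",e/1000@np.linalg.inv(A.T))
        m=(q[:,0]>550)&(q[:,0]<580);print("stop inner y",np.percentile(q[m,1],2),"lip nose",np.percentile(q[q[:,0]<545,1],2));k=q[:,1]<-120;print("rail in",np.percentile(q[k,0],2))
E
python3 -m jog '[{"tx":0,"ty":25,"tz":25,"spin":-0.038,"jaw":0.12},{"tx":0,"ty":25,"tz":25,"spin":0,"jaw":0.12},{"tx":0,"ty":0,"tz":2,"spin":0,"jaw":0.12}]'
python3 - <<'E'
from h import *
from workcell import r
st(r.get_obs())
E
```

```text
pack 4413 min [ 542.1 -240.9] max [ 591.7 -191.2]
strip 6188 min [ 530.1 -282.7] max [604.1 -70.2]
stop-lip 1529 min [ 529.4 -191.1] max [574.3 -71.3]
stop inner y -191.03066934996986 lip nose -101.6308347533776
rail in 568.4817794770237
strip 147 min [ 456.6 -137.9] max [472.9 -91.8]
strip 49 min [ 597.3 -337.2] max [ 604.4 -324.7]
clock: 7.02
tool_pos: [0.6162, -0.1028, 0.1149]
ee_rot: [0.575, 0.421, 0.563, -0.418]
wrist_force: [-0.4, -0.7, 0.0]
finger_gap: 0.0104
x'y' [ 564.  -268.6] z 114.9 yawerr(deg; add to spin as rad) -88.78 j6 -0.59 tilt [-1.     0.013  0.011] gap 0.0104 F [-0.4 -0.7  0. ] t 7.0167
```

```bash

python3 -m jog '[{"tx":25,"ty":2,"tz":0,"spin":0.018,"jaw":0.12},{"tx":25,"ty":0,"tz":0,"spin":0,"jaw":0.12},{"tx":10,"ty":0,"tz":0,"spin":0,"jaw":0.12},{"tx":1,"ty":0,"tz":0,"spin":0,"jaw":0.12}]'
python3 - <<'E'
from h import *
from workcell import r
st(r.get_obs())
E
```

```text
clock: 7.35
tool_pos: [0.6216, -0.1043, 0.0531]
ee_rot: [0.575, 0.424, 0.56, -0.42]
wrist_force: [-0.5, -0.5, -0.5]
finger_gap: 0.0101
x'y' [ 568.8 -271.6] z 53.1 yawerr(deg; add to spin as rad) -89.3 j6 -0.58 tilt [-1.     0.018  0.014] gap 0.0101 F [-0.5 -0.5 -0.5] t 7.35
```

```bash

python3 -m jog '[{"tx":3,"ty":-2,"tz":0,"spin":0.012,"jaw":0.12},{"tx":0,"ty":0,"tz":-4,"spin":0,"jaw":0.12},{"tx":0,"ty":0,"tz":-4,"spin":0,"jaw":0.12},{"tx":0,"ty":0,"tz":-4,"spin":0,"jaw":0.12},{"tx":0,"ty":0,"tz":-4,"spin":0,"jaw":0.12}]'
python3 - <<'E'
from h import *
from workcell import r
st(r.get_obs())
E
python3 -m jog '[{"tx":0,"ty":0,"tz":-4,"spin":0,"jaw":0.12},{"tx":0,"ty":0,"tz":-4,"spin":0,"jaw":0.12},{"tx":0,"ty":0,"tz":-4,"spin":0,"jaw":0.12},{"tx":0,"ty":0,"tz":-4,"spin":0,"jaw":0.12},{"tx":0,"ty":0,"tz":-4,"spin":0,"jaw":0.12}]'
python3 - <<'E'
from h import *
from workcell import r,snapshot
st(r.get_obs())
s=snapshot("wrist");np.savez("pics/w6.npz",**s);X=heights(s)
for P in comps(X,.037,.043):
    q=(P@A.T)*1000;print(len(P),np.percentile(q,1,axis=0),np.percentile(q,99,axis=0),cv2.minAreaRect(q.astype(np.float32)))
E
```

```text
clock: 7.77
tool_pos: [0.6152, -0.0885, 0.0526]
ee_rot: [0.574, 0.428, 0.557, -0.422]
wrist_force: [-0.3, -0.0, 0.2]
finger_gap: 0.0102
x'y' [ 567.  -254.7] z 52.6 yawerr(deg; add to spin as rad) -89.9 j6 -0.54 tilt [-1.     0.021  0.015] gap 0.0102 F [-0.3 -0.   0.2] t 7.7667
clock: 8.18
tool_pos: [0.6101, -0.0666, 0.0548]
ee_rot: [0.575, 0.428, 0.556, -0.421]
wrist_force: [0.5, -0.3, -0.0]
finger_gap: 0.0102
x'y' [ 568.1 -232.2] z 54.8 yawerr(deg; add to spin as rad) -89.8 j6 -0.51 tilt [-1.     0.024  0.017] gap 0.0102 F [ 0.5 -0.3 -0. ] t 8.1833
553 [ 456.04173539 -137.91443468] [471.71112259 -95.28860183] ((464.0204772949219, -116.72512817382812), (46.47267150878906, 2.844801902770996), 67.99724578857422)
10310 [ 542.51664739 -221.48114971] [ 592.08112908 -171.31284731] ((567.5841064453125, -196.7867431640625), (51.725921630859375, 51.701072692871094), 0.19084449112415314)
```

```bash

python3 -m jog '[{"tx":4,"ty":0,"tz":0,"spin":0,"jaw":0.12},{"tx":1,"ty":0,"tz":-4,"spin":0,"jaw":0.12},{"tx":0.5,"ty":0,"tz":-4,"spin":0,"jaw":0.12},{"tx":0.5,"ty":0,"tz":-4,"spin":0,"jaw":0.12},{"tx":0.5,"ty":0,"tz":-4,"spin":0,"jaw":0.12}]'
python3 -m jog '[{"tx":0.5,"ty":0,"tz":-4,"spin":0,"jaw":0.12},{"tx":0.5,"ty":0,"tz":-4,"spin":0,"jaw":0.12},{"tx":0.5,"ty":0,"tz":-4,"spin":0,"jaw":0.12},{"tx":0.5,"ty":0,"tz":-4,"spin":0,"jaw":0.12},{"tx":0.5,"ty":0,"tz":-4,"spin":0,"jaw":0.12}]'
cat > look.py <<'E'
from h import *
from workcell import r,snapshot
st(r.get_obs())
s=snapshot("wrist");X=heights(s)
for P in comps(X,.037,.043,1000):
    q=(P@A.T)*1000;print(len(P),np.percentile(q,1,axis=0),np.percentile(q,99,axis=0),cv2.minAreaRect(q.astype(np.float32)))
E
python3 look.py
```

```text
clock: 8.65
tool_pos: [0.6052, -0.0497, 0.047]
ee_rot: [0.575, 0.428, 0.556, -0.421]
wrist_force: [-0.7, -0.6, 0.4]
finger_gap: 0.0098
clock: 9.07
tool_pos: [0.6017, -0.03, 0.0466]
ee_rot: [0.578, 0.428, 0.553, -0.421]
wrist_force: [-0.0, -3.7, 5.2]
finger_gap: 0.0103
x'y' [ 570.1 -194.7] z 46.6 yawerr(deg; add to spin as rad) -89.79 j6 -0.45 tilt [-0.999  0.029  0.021] gap 0.0103 F [-0.  -3.7  5.2] t 9.0667
11603 [ 542.34202066 -184.32325285] [ 591.99113075 -133.66136583] ((567.0758056640625, -165.3820343017578), (51.34885025024414, 64.12742614746094), 0.036650411784648895)
```

```bash

python3 -m jog '[{"tx":-3,"ty":0,"tz":2,"spin":0,"jaw":0.12},{"tx":0,"ty":-3,"tz":1,"spin":0,"jaw":0.12},{"tx":0,"ty":0,"tz":-2,"spin":0,"jaw":0.12}]'
python3 look.py
```

```text
clock: 9.37
tool_pos: [0.5975, -0.0298, 0.049]
ee_rot: [0.577, 0.428, 0.554, -0.42]
wrist_force: [0.8, -0.2, -0.5]
finger_gap: 0.01
x'y' [ 566.2 -193.4] z 49.0 yawerr(deg; add to spin as rad) -89.74 j6 -0.46 tilt [-0.999  0.028  0.019] gap 0.01 F [ 0.8 -0.2 -0.5] t 9.3667
11135 [ 542.40104986 -182.38303023] [ 591.92827272 -132.31179554] ((567.515869140625, -159.76864624023438), (51.91999816894531, 55.57761764526367), 0.23879942297935486)
```

```bash

python3 -m jog '[{"tx":0.2,"ty":-0.2,"tz":-4,"spin":0,"jaw":0.12},{"tx":0.2,"ty":-0.2,"tz":-4,"spin":0,"jaw":0.12},{"tx":0.2,"ty":-0.2,"tz":-4,"spin":0,"jaw":0.12},{"tx":0.2,"ty":-0.2,"tz":-4,"spin":0,"jaw":0.12},{"tx":0.2,"ty":-0.2,"tz":-4,"spin":0,"jaw":0.12}]'
python3 look.py
```

```text
clock: 9.83
tool_pos: [0.59, -0.0089, 0.0466]
ee_rot: [0.576, 0.428, 0.555, -0.421]
wrist_force: [0.2, -1.7, 3.7]
finger_gap: 0.01
x'y' [ 564.7 -171.1] z 46.6 yawerr(deg; add to spin as rad) -89.8 j6 -0.42 tilt [-0.999  0.026  0.018] gap 0.01 F [ 0.2 -1.7  3.7] t 9.8333
11483 [ 540.99965565 -160.34523995] [ 590.54136522 -110.07200625] ((566.4002075195312, -141.17593383789062), (52.52137756347656, 62.881771087646484), 0.2646241784095764)
```

```bash

python3 -m jog '[{"tx":-3,"ty":0,"tz":1,"spin":0,"jaw":0.12},{"tx":0,"ty":0.7,"tz":-3,"spin":0,"jaw":0.12},{"tx":0,"ty":0.9,"tz":-3,"spin":0,"jaw":0.12},{"tx":0,"ty":0.9,"tz":-3,"spin":0,"jaw":0.12}]'
python3 look.py
```

```text
clock: 10.22
tool_pos: [0.5895, 0.0012, 0.0498]
ee_rot: [0.576, 0.428, 0.555, -0.421]
wrist_force: [0.6, -0.6, -0.3]
finger_gap: 0.01
x'y' [ 567.  -161.4] z 49.8 yawerr(deg; add to spin as rad) -89.77 j6 -0.4 tilt [-1.     0.026  0.017] gap 0.01 F [ 0.6 -0.6 -0.3] t 10.2167
10999 [ 542.28528497 -150.48949968] [ 591.86463977 -100.40832691] ((567.3392333984375, -126.34529876708984), (51.954097747802734, 52.780120849609375), 0.2737002372741699)
```

Back against the rail and entering the pocket; about 17 mm to go.

```bash

python3 -m jog '[{"tx":0,"ty":0,"tz":-3,"spin":0,"jaw":0.12},{"tx":0.3,"ty":0,"tz":-3,"spin":0,"jaw":0.12},{"tx":0,"ty":0,"tz":-3,"spin":0,"jaw":0.12},{"tx":0,"ty":0,"tz":-2,"spin":0,"jaw":0.12}]'
python3 look.py
```

```text
clock: 10.6
tool_pos: [0.5859, 0.0134, 0.0489]
ee_rot: [0.576, 0.428, 0.555, -0.421]
wrist_force: [-0.7, -0.0, -0.7]
finger_gap: 0.0099
x'y' [ 566.9 -148.6] z 48.9 yawerr(deg; add to spin as rad) -89.76 j6 -0.38 tilt [-1.     0.025  0.017] gap 0.0099 F [-0.7 -0.  -0.7] t 10.6
11157 [ 542.07851669 -137.7493202 ] [591.6426225  -87.61239601] ((567.0360107421875, -114.74915313720703), (51.92502212524414, 54.97581481933594), 0.09568821638822556)
```

```bash

python3 -m jog '[{"tx":-0.3,"ty":0.2,"tz":-2,"spin":0,"jaw":0.12}]' | grep -E "pos|force"
python3 -m jog '[{"tx":0,"ty":0.2,"tz":-1.5,"spin":0,"jaw":0.12}]' | grep -E "pos|force"
python3 -m jog '[{"tx":0,"ty":0.2,"tz":-1,"spin":0,"jaw":0.12}]' | grep -E "pos|force"
python3 look.py
```

```text
tool_pos: [0.5854, 0.0157, 0.049]
wrist_force: [-0.2, 0.2, -0.5]
tool_pos: [0.5851, 0.0174, 0.049]
wrist_force: [-0.1, 0.2, 0.4]
tool_pos: [0.5849, 0.0186, 0.049]
wrist_force: [-0.2, 0.3, 0.1]
x'y' [ 567.4 -143.3] z 49.0 yawerr(deg; add to spin as rad) -89.74 j6 -0.37 tilt [-1.     0.025  0.016] gap 0.0102 F [-0.2  0.3  0.1] t 10.9
11139 [ 542.19870389 -132.40434522] [591.8024939  -82.34759861] ((567.49560546875, -109.18153381347656), (52.3718147277832, 54.474124908447266), 0.04725442826747894)
```

```bash

python3 -m jog '[{"tx":0,"ty":0,"tz":-1,"spin":0,"jaw":0.12}]' | grep -E "pos|force"
python3 -m jog '[{"tx":0,"ty":0,"tz":-1,"spin":0,"jaw":0.12}]' | grep -E "pos|force"
python3 look.py
```

```text
tool_pos: [0.585, 0.0189, 0.0492]
wrist_force: [0.6, -8.0, 0.7]
tool_pos: [0.585, 0.0189, 0.0493]
wrist_force: [0.3, -5.9, 0.2]
x'y' [ 567.5 -143.1] z 49.3 yawerr(deg; add to spin as rad) -89.69 j6 -0.37 tilt [-0.999  0.025  0.02 ] gap 0.0104 F [ 0.3 -5.9  0.2] t 11.1167
11124 [ 542.21999045 -132.15219179] [591.80575053 -82.16704269] ((567.0504760742188, -109.24114990234375), (51.28307342529297, 54.92909622192383), 0.0756184309720993)
```

Seated on the end stop: the force rose and motion stopped. Back away and check.

```bash

python3 -m jog '[{"tx":0,"ty":0,"tz":2,"spin":0,"jaw":0.12},{"tx":0,"ty":-2,"tz":10,"spin":0,"jaw":0.12},{"tx":0,"ty":0,"tz":15,"spin":0,"jaw":0.12},{"tx":-25,"ty":0,"tz":10,"spin":0,"jaw":0.12},{"tx":-40,"ty":0,"tz":10,"spin":0,"jaw":0.12}]'
python3 -m jog '[{"tx":-30,"ty":0,"tz":10,"spin":0,"jaw":0.12},{"tx":0,"ty":0,"tz":0,"spin":0,"jaw":0.12},{"tx":0,"ty":0,"tz":0,"spin":0,"jaw":0.12}]'
python3 look.py
python3 - <<'E'
from h import *
from workcell import r,snapshot
s=snapshot("wrist");X=heights(s)
q=X[(X[:,:,2]>.0322)&(X[:,:,2]<.037)][:,:2]@A.T*1000
q=q[(q[:,0]>525)&(q[:,0]<610)&(q[:,1]>-200)&(q[:,1]<-40)]
print("rail inner",np.percentile(q[(q[:,1]<-145),0],5),"lip nose",np.percentile(q[(q[:,0]<537),1],3),"stop outer",np.percentile(q[:,1],99))
c=snapshot("scene");np.savez("pics/scE.npz",**c)
a=cv2.resize(c["color"][110:250,150:340,::-1],None,fx=2.1,fy=2.1,interpolation=cv2.INTER_CUBIC)
b=cv2.resize(s["color"][0:240,160:480,::-1],(392,294),interpolation=cv2.INTER_CUBIC);cv2.imwrite("pics/c6.png",np.hstack([a[:294],b]))
E
```

```text
clock: 11.58
tool_pos: [0.5896, -0.027, 0.1085]
ee_rot: [0.572, 0.424, 0.561, -0.423]
wrist_force: [0.7, 0.0, 0.9]
finger_gap: 0.0102
clock: 11.83
tool_pos: [0.5956, -0.0412, 0.1472]
ee_rot: [0.575, 0.427, 0.556, -0.422]
wrist_force: [-0.6, 0.1, -0.9]
finger_gap: 0.0106
x'y' [ 561.2 -203.8] z 147.2 yawerr(deg; add to spin as rad) -89.74 j6 -0.48 tilt [-1.     0.021  0.017] gap 0.0106 F [-0.6  0.1 -0.9] t 11.8333
4264 [ 542.35911174 -132.03020318] [591.90760614 -82.70843293] ((567.55419921875, -107.31214141845703), (51.25347137451172, 52.2934455871582), 89.79447937011719)
rail inner 592.9226020633909 lip nose -101.16595215252663 stop outer -68.69637315235667
```

View pics/c6.png

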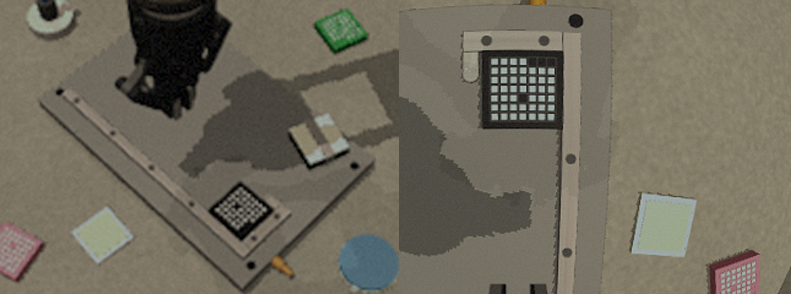

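The view shows the pack flush against the rail (565,90) and the end stop (522,50), with bystanders in place and the hand well clear. Handing in.

```bash
python3 -c "
from workcell import job
print(job.close_job())"
```

```text
the job is handed in; nothing more can be done
None
```

The pack is in the corner pocket, flush against the rail and the end stop. The job was handed in at about 12 s, with the hand clear at tool height 0.147 m. No verdict was reported.

**What I did:** I pushed the pack square to the rail with the fingers slightly open. The force rose at the predicted contact point, about 109 mm before the pack reached the end stop. I then backed off, turned the hand 90° and slid the pack along the rail until the force rose against the stop.

**Last checks:**
- **Position:** the pack measured centred at x' 567.1–567.6, y' −107.3 mm in plate axes. My estimate of home was 567.0, −107.9 mm.
- **Squareness:** within about 0.3°, and the last picture shows no visible gap at either face.
- **Bystanders:** the closed pack, lid, shipper and pen foot look unmoved in the pictures. I did not re-measure them numerically.

**What went less smoothly:**
- The fingertips brushed the plate lightly twice, with about 4–6 N at the wrist.
- The pack drifted about 1.4 mm off the rail just outside the pocket. I nudged it back before it went in.

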